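# Roll the full filament spool up to its feed seat

## Task

Two small filament spools rest at the low end of the two-lane sloped gutter rack, one wound full of filament and one empty. With your fingertips, push the full spool up its own gutter, rolling it without flinging, over the crest and into the hollow against the tall end stop, so that it stays there and cannot roll back. Do not lift it or pick it up, and leave the empty spool and everything else on the desk where it is.

Things in the scene. Friction and masses are not known exactly. Their poses are not given: they have to be found in the camera images.
- rack: Fixed two-lane gutter rack, bare aluminium, black end stops. Origin at the middle of its footprint on the desk; +x uphill along the lanes, y across them, z up. Lane centre lines at y = +50 and -50 mm, each lane 50 mm wide inside, side walls 4 mm thick, 12 mm above the floor. A spool let go before the crest rolls back to the lip; past it, it rolls into the hollow and against the stop.
- low_end (a point): Point midway between the lanes at the low end, at lane floor height: 130 mm down from the rack's origin (x = -130 mm), 14 mm above the desk. Each lane ends here in a 6 mm thick lip, outside x = -130, its top 24 mm above the desk. Beyond it is open desk. The floor rises from here at 7 degrees to the crest.
- crest (a point): Point midway between the lanes at the crest, at lane floor height: x = 50 mm from the rack's origin, 36 mm above the desk. From here the floor falls at 10 degrees to the stop, forming the hollow.
- end_stop (a point): Point midway between the lanes in the plane of the end stops' faces, at lane floor height: x = 117 mm from the rack's origin, 24 mm above the desk. The stops are black plates across each lane, 10 mm thick, tops 79 mm above the desk.
- full_spool: Full spool, loose, about 0.18 kg (varies): grey flanges 84 mm in diameter, 44 mm wide, wound with white filament nearly to the rims; acts as a plain 84 mm cylinder. Lies on its rim in either lane, axle across. Origin at its centre, y along the axle. In the rack's frame it starts at x = -107, z = 59 mm, against the lip; seated against the stop it is at x = 75, z = 74 mm.
- empty_spool: Empty spool, loose, about 0.06 kg: same grey flanges, 84 mm in diameter, 44 mm wide, but a bare grey hub 52 mm in diameter between them. Lies in the other lane at the same place along it. Origin at its centre, y along the axle. To be left alone.
- printed_toy: Bystander: flat white cluster of printed blocks, about 100 x 55 x 22 mm, lying beside the rack. Origin at the centre of its underside.
- glue_stick: Bystander: white upright glue stick, 28 mm in diameter, 95 mm tall, beside the rack. Origin at the centre of its underside.
- nozzle_jar: Bystander: small glass jar with black cap, 48 mm in diameter, 55 mm tall, beyond the end stops. Origin at the centre of its underside.
- printed_gear: Bystander: flat black printed gear, 52 mm across, 12 mm thick, on the desk beyond the low end of the rack. Origin at the centre of its underside.
- scraper: Bystander: scraper lying flat on the desk right of the rack, 200 mm long. Origin under its middle.
- frog_model: Bystander: green printed frog, about 55 mm across, 60 mm tall, on the desk left of the rack. Origin at the centre of its underside.
There are look-alikes about, which are no part of the job. What is shaped like the full_spool but red is not meant.

How it is judged:
By the outcome, as a careful person would: the job done as asked, in the order asked, and still so for the second after the job is handed in, with the robot touching nothing.
It also fails if it takes over 38 s, if anything falls off the work surface, if the arm or the gripper's body presses on something with over 40 N, if the wrist force passes 120 N, or if a joint passes its speed limit or range.

## Robot

A 6-joint arm with a two-finger parallel gripper is mounted at the origin on the work surface. World frame = base frame: x ahead of the robot, y to its left, z up, the work surface at z = 0. Lengths are in m, angles in rad, forces in N, time in s.
With the tool pointing down it reaches from about 0.375 to 0.9 m from the base axis. Payload 3.1 kg.
Tool frame: the origin (TCP) lies midway between the tips of the shut fingers; the grasp point (between the pads) lies 19 mm behind it (manip.grasp_offset is the distance from the TCP to the grasp point, in m); z points along the fingers, y is the line along which they close (so a half turn about z gives the same grasp; the last joint's range is limited). The gripper opens to 85 mm and grips with 20 to 120 N. Pads are 22 mm wide; open, the fingers measure 114 mm over their backs; the gripper's body (76 mm by 85 mm) begins 54 mm behind the grasp point. The pads swing forward as they close: fully open they stand 13 mm farther back than shut.
Start: joints at [0.99, 0.527, 1.433, -0, 1.181, -0.178], TCP at [0.245, 0.575, 0.231] pointing down, gripper open.
Joint ranges: [-3.08, 3.08], [-0.75, 2.2], [0.22, 2.44], [-1.43, 4.57], [0, 2.65], [-2.85, 2.85]. Speed limits (rad/s): [2.79, 2.79, 3.14, 3.14, 3.14, 3.14].

## Interface

Orientations are given as a unit quaternion [x, y, z, w].
In Python, from station import sensors, cams, order, manip gives the robot as it stands.
- The arm moves only by the tool move_arm, never from a script. Its argument "targets" is a list of rows, each an object of numbers: "dx", "dy", "dz": the shift along the world's x, y, z normalised to -1 to 1, where 1 is 25 mm; "rx", "ry", "rz": the turn, a rotation vector about the world's x, y, z normalised to -1 to 1, where 1 is 30 degrees. A call has exactly 10 rows; each row shifts and turns the commanded pose from where the row before left it; what a row does not reach is not made up. A row lasts 1/8 s, in which the tool goes at most 62.5 mm and 10.7 degrees, less where a joint would pass 70% of its speed; a pose out of reach is approached as far as the arm can. A call with a number of a shift or a turn outside -1 to 1 is refused whole. A call with a gripper value outside its range is refused whole. "claw" is the opening in per cent of the stroke, from 0 (shut) to 100 (fully open), set as the call begins (left out, the last holds). The fingers move at their own pace and stop on an object; "newtons" is the grip in N (left out, the last holds). Time passes only in rows, so rows that do not move let the fingers close, or fill a call up. It gives the time, the measured TCP pose, the force, the opening and the grip force at its end, in the units of the state.
- sensors.sense(): the state, without advancing time (a new reading comes with each control period).
- cams.snapshot(name): name is "scene" or "top" or "wrist"; returns the picture (400x640x3 uint8, red, green, blue); there is no depth.
- cams.camera_model(name): a dict with "fx", "fy", "cx", "cy" (pixels), "distortion" ([k1, k2, p1, p2, k3] as OpenCV has them; the pictures are not rectified), "extrinsics" (4x4, takes a point from world to camera coordinates). Camera axes: x right, y down, z forward; pixel columns grow to the right and rows downward; lengths in m; the calibration is good to about 2 mm. A picture is of the moment at which its call begins: read the wrist's pose just before it. camera_model takes no time and is no camera call; for the wrist camera it gives the pose at the moment of the call.
- order.sign_off(): hands the job in; it is judged then, once.
The state is a dict: "t": time; "q": joint angles; "qd": joint speeds; "tau": joint torques, N m; "tcp_pos": TCP position; "tool_rot": TCP orientation; "force": force on the tool from outside, world axes, zero at the start; "ft_torque": the same for the moment, N m; "finger_gap": opening from 0.0 (shut) to 1.0 (fully open); "gripper_force": force on a finger pad.
Only numpy, scipy, OpenCV 4.12 (cv2) and the standard library are available. Lean on these libraries where they do the work, as an engineer would, in place of code of your own. Each camera call takes 0.05 s, during which the arm holds its last target. There are 200 camera calls.

## Working session

There is one attempt and no reset: what is moved stays moved. The work goes in short steps, Python scripts to look and compute and a tool call to move; the robot and the scene stay as the last step left them, time stands still between calls to the robot, and variables do not carry over. Pictures are saved under pics/ and viewed, at most 10 in all, crops included, and the job is handed in when it is done.

Besides the shell and the picture viewer there is one more tool, called after "Request:" as a command line: name --argument value ..., lists and objects as JSON in quotes. move_arm: Moves the arm, as the interface text tells. Scaled input: -1 to 1 covers 25 mm each way for a shift and 30 degrees each way for a turn. Its arguments: {"type":"object","properties":{"targets":{"type":"array"},"claw":{"type":"number"},"newtons":{"type":"number"}},"required":["targets"]}

```bash
mkdir -p pics; ls; python3 - <<'E'
from station import sensors,cams
import cv2
for n in("scene","top"):
    cv2.imwrite(f"pics/{n}0.png",cams.snapshot(n)[:,:,::-1])
    m=cams.camera_model(n);print(n,m)
print(sensors.sense())
E
```

```text
pics
scene {'fx': 361.9047199625136, 'fy': 361.9047199625136, 'cx': 316.69528303668056, 'cy': 198.51042360542453, 'distortion': array([-0.07651852,  0.        ,  0.        ,  0.        ,  0.        ]), 'extrinsics': array([[-0.61680226,  0.78686878, -0.01981172,  0.33295086],
       [ 0.45077826,  0.33249383, -0.82840015, -0.19095664],
       [-0.64525494, -0.51988978, -0.55978628,  1.44066232],
       [ 0.        ,  0.        ,  0.        ,  1.        ]])}
top {'fx': 486.78177186297285, 'fy': 486.78177186297285, 'cx': 321.2265050422743, 'cy': 201.8479838451859, 'distortion': array([0.00344963, 0.        , 0.        , 0.        , 0.        ]), 'extrinsics': array([[-0.02074605, -0.99977908, -0.00337624,  0.00143474],
       [-0.97662384,  0.020988  , -0.21392843,  0.56236288],
       [ 0.21395203, -0.00114085, -0.9768435 ,  1.09148528],
       [ 0.        ,  0.        ,  0.        ,  1.        ]])}
{'t': 0.1, 'q': array([ 9.89504020e-01,  5.28389472e-01,  1.43377728e+00, -1.66758654e-06,
        1.18142202e+00, -1.78473200e-01]), 'qd': array([ 1.03344612e-03, -1.48045983e-03, -3.20403442e-03,  4.14470458e-04,
        5.53823582e-04,  9.32190222e-05]), 'tau': array([ 2.91248871e-04, -4.43307853e+01, -1.78586036e+01, -1.72827054e-04,
        3.86157029e-03, -1.15285648e-06]), 'tcp_pos': array([0.24460274, 0.57443934, 0.2304205 ]), 'tool_rot': array([ 2.00050179e-01,  9.79785145e-01, -9.27195319e-04, -3.69377303e-04]), 'force': array([0.07902525, 0.91253585, 0.14880935]), 'ft_torque': array([-0.00784862,  0.02351225, -0.02308845]), 'gripper_force': 0.0, 'finger_gap': 0.996923529296491}
```

View pics/scene0.png

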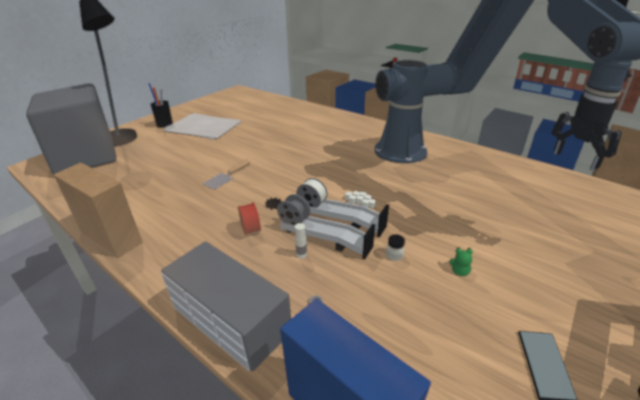

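View pics/top0.png

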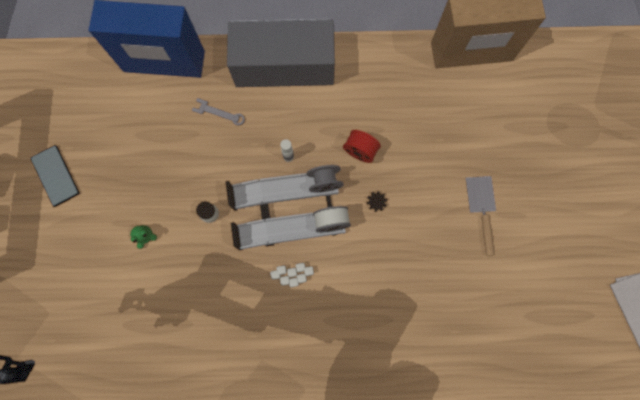

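The top view shows the rack with its uphill end to the left. Three objects are spool-shaped: the white-wound one at (331,219), the grey bare-hub one at (323,179), and a red one at (362,146) off the rack. The white-wound spool fits "full". I'll confirm with a crop.

```bash
python3 - <<'E'
import cv2
a=cv2.imread("pics/top0.png")[155:260,220:360]
cv2.imwrite("pics/crop.png",cv2.resize(a,None,fx=5.7,fy=5.7,interpolation=cv2.INTER_CUBIC))
E
```

```text
(no output)
```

View pics/crop.png

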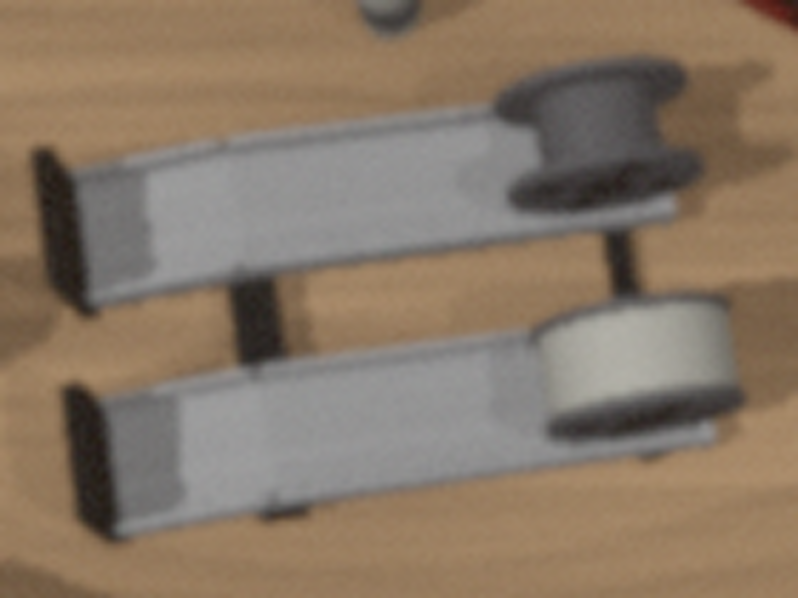

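The crop confirms it: white winding with grey flanges in the near lane is the full spool, and the far lane holds the bare-hub empty one. Next I'll fit the rack pose.

```bash
cat > h.py <<'E'
import numpy as np,cv2
from scipy.optimize import least_squares
from scipy.spatial.transform import Rotation as R
def proj(m,P):
    E=m["extrinsics"];K=np.array([[m["fx"],0,m["cx"]],[0,m["fy"],m["cy"]],[0,0,1]])
    return cv2.projectPoints(np.array(P,float),cv2.Rodrigues(E[:3,:3])[0],E[:3,3],K,m["distortion"])[0][:,0]
def world(p,P):
    c,s=np.cos(p[2]),np.sin(p[2]);P=np.array(P,float)/1000
    return np.c_[p[0]+c*P[:,0]-s*P[:,1],p[1]+s*P[:,0]+c*P[:,1],P[:,2]]
E
python3 - <<'E'
from h import *
from station import cams,sensors
m=cams.camera_model("top")
c=np.array([[120,535],[712,445],[92,308],[678,215],[72,172],[103,402],[240,270],[258,370],[225,143]])/5.7+[220,155]
P=[[117,79,36],[-136,79,25],[117,-21,36],[-136,-21,25],[117,-77,36],[117,23,36],[50,-21,48],[50,23,48],[50,-77,48]]
r=least_squares(lambda p:(proj(m,world(p,P))-c).ravel(),[.5,.1,1.6],loss="soft_l1")
p=r.x;print(p,np.degrees(p[2]));print((proj(m,world(p,P))-c).round(1).tolist())
np.save("p.npy",p)
# spool check: overlay
a=cv2.imread("pics/top0.png");b=cv2.imread("pics/scene0.png")
th=np.linspace(0,2*np.pi,60)
for im,n,sc in((a,"top",0),(b,"scene",0)):
    mm=cams.camera_model(n)
    im=cv2.resize(im,None,fx=4,fy=4,interpolation=cv2.INTER_CUBIC)
    for s in(28,72):
        q=proj(mm,world(p,[[-107+42*np.cos(t),s,59+42*np.sin(t)] for t in th]))
        cv2.polylines(im,[np.int32(q*4+2)],True,(0,0,255),1)
    q=proj(mm,world(p,[[117,25,24],[117,75,24],[117,75,79],[117,25,79]]));cv2.polylines(im,[np.int32(q*4+2)],True,(0,255,0),1)
    q=proj(mm,world(p,[[0,50,40]]))[0]*4
    u,v=np.int32(q);globals()["c"+n]=im[v-250:v+250,u-350:u+350][:,:,:]
cv2.imwrite("pics/fit.png",cv2.resize(np.hstack([ctop,cscene]),None,fx=.57,fy=.57) if 0 else np.vstack([ctop[100:400],cscene[100:400]]))
w=lambda v:world(p,[v])[0].round(4)
print("spool",w([-107,50,59]),"seat",w([75,50,74]),"start tcp",w([-185,50,47]),"end tcp",w([20,50,62]))
T=sensors.sense();M=R.from_quat(T["tool_rot"]).as_matrix()
print("tool x,y",M[:,0].round(3),M[:,1].round(3),"uphill",[np.cos(p[2]),np.sin(p[2])])
E
```

```text
[0.55248733 0.07763218 1.70795058] 97.85835985222795
[[-0.3, -0.2], [0.8, -0.4], [-0.5, -1.2], [-0.1, 0.1], [0.3, 0.5], [-0.2, 0.1], [0.5, 0.2], [-0.3, 0.5], [0.0, 0.1]]
spool [ 0.5176 -0.0352  0.059 ] seat [0.4927 0.1451 0.074 ] start tcp [ 0.5283 -0.1125  0.047 ] end tcp [0.5002 0.0906 0.062 ]
tool x,y [-0.92   0.392  0.   ] [ 0.392  0.92  -0.002] uphill [np.float64(-0.1367246494438483), np.float64(0.9906090905268621)]
```

View pics/fit.png

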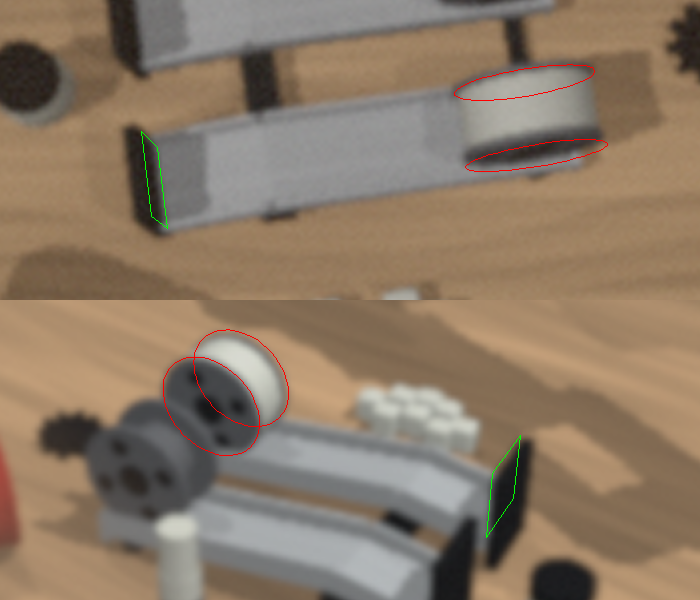

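The fit holds to about 1 px. In the scene view the spool outlines land on the full spool. Now I'll move to behind the spool at the present height, with the finger line turned across the lane.

Request:
move_arm --targets '[{"dx":0.38,"dy":-0.92,"rz":-0.066},{"dx":0.38,"dy":-0.92,"rz":-0.066},{"dx":0.38,"dy":-0.92,"rz":-0.066},{"dx":0.38,"dy":-0.92,"rz":-0.066},{"dx":0.38,"dy":-0.92,"rz":-0.066},{"dx":0.38,"dy":-0.92,"rz":-0.066},{"dx":0.38,"dy":-0.92,"rz":-0.066},{"dx":0.38,"dy":-0.92,"rz":-0.066},{"dx":0.38,"dy":-0.92,"rz":-0.066},{"dx":0.38,"dy":-0.92,"rz":-0.066}]' --claw 12

```text
schema error: expected keys dx, dy, dz, rx, ry, rz
```

Request:
move_arm --targets '[{"dx":0.38,"dy":-0.92,"rz":-0.066},{"dx":0.38,"dy":-0.92,"rz":-0.066},{"dx":0.38,"dy":-0.92,"rz":-0.066},{"dx":0.38,"dy":-0.92,"rz":-0.066},{"dx":0.38,"dy":-0.92,"rz":-0.066},{"dx":0.38,"dy":-0.92,"rz":-0.066},{"dx":0.38,"dy":-0.92,"rz":-0.066},{"dx":0.38,"dy":-0.92,"rz":-0.066},{"dx":0.38,"dy":-0.92,"rz":-0.066},{"dx":0.38,"dy":-0.92,"rz":-0.066}]'

```text
schema error: expected keys dx, dy, dz, rx, ry, rz
```

Request:
move_arm --targets '[{"dx":0.38,"dy":-0.92,"rz":-0.066},{"dx":0.38,"dy":-0.92,"rz":-0.066},{"dx":0.38,"dy":-0.92,"rz":-0.066},{"dx":0.38,"dy":-0.92,"rz":-0.066},{"dx":0.38,"dy":-0.92,"rz":-0.066},{"dx":0.38,"dy":-0.92,"rz":-0.066},{"dx":0.38,"dy":-0.92,"rz":-0.066},{"dx":0.38,"dy":-0.92,"rz":-0.066},{"dx":0.38,"dy":-0.92,"rz":-0.066},{"dx":0.38,"dy":-0.92,"rz":-0.066}]'

```text
schema error: expected keys dx, dy, dz, rx, ry, rz
```

All six keys are needed in every row.

Request:
move_arm --targets '[{"dx":0.38,"dy":-0.92,"dz":0,"rx":0,"ry":0,"rz":-0.066},{"dx":0.38,"dy":-0.92,"dz":0,"rx":0,"ry":0,"rz":-0.066},{"dx":0.38,"dy":-0.92,"dz":0,"rx":0,"ry":0,"rz":-0.066},{"dx":0.38,"dy":-0.92,"dz":0,"rx":0,"ry":0,"rz":-0.066},{"dx":0.38,"dy":-0.92,"dz":0,"rx":0,"ry":0,"rz":-0.066},{"dx":0.38,"dy":-0.92,"dz":0,"rx":0,"ry":0,"rz":-0.066},{"dx":0.38,"dy":-0.92,"dz":0,"rx":0,"ry":0,"rz":-0.066},{"dx":0.38,"dy":-0.92,"dz":0,"rx":0,"ry":0,"rz":-0.066},{"dx":0.38,"dy":-0.92,"dz":0,"rx":0,"ry":0,"rz":-0.066},{"dx":0.38,"dy":-0.92,"dz":0,"rx":0,"ry":0,"rz":-0.066}]' --claw 12

```text
t: 1.35
tcp_pos: [0.3399, 0.3441, 0.231]
tool_rot: [0.366, 0.931, -0.0, -0.0]
force: [0.3, -0.2, 0.2]
finger_gap: 0.119
gripper_force: 0.0
```

Request:
move_arm --targets '[{"dx":0.38,"dy":-0.92,"dz":0,"rx":0,"ry":0,"rz":-0.066},{"dx":0.38,"dy":-0.92,"dz":0,"rx":0,"ry":0,"rz":-0.066},{"dx":0.38,"dy":-0.92,"dz":0,"rx":0,"ry":0,"rz":-0.066},{"dx":0.38,"dy":-0.92,"dz":0,"rx":0,"ry":0,"rz":-0.066},{"dx":0.38,"dy":-0.92,"dz":0,"rx":0,"ry":0,"rz":-0.066},{"dx":0.38,"dy":-0.92,"dz":0,"rx":0,"ry":0,"rz":-0.066},{"dx":0.38,"dy":-0.92,"dz":0,"rx":0,"ry":0,"rz":-0.066},{"dx":0.38,"dy":-0.92,"dz":0,"rx":0,"ry":0,"rz":-0.066},{"dx":0.38,"dy":-0.92,"dz":0,"rx":0,"ry":0,"rz":-0.066},{"dx":0.38,"dy":-0.92,"dz":0,"rx":0,"ry":0,"rz":-0.066}]'

```text
t: 2.6
tcp_pos: [0.4349, 0.1142, 0.2311]
tool_rot: [0.521, 0.854, -0.0, -0.0]
force: [0.0, 0.6, -0.1]
finger_gap: 0.119
gripper_force: 0.0
```

Request:
move_arm --targets '[{"dx":0.38,"dy":-0.92,"dz":0,"rx":0,"ry":0,"rz":-0.066},{"dx":0.38,"dy":-0.92,"dz":0,"rx":0,"ry":0,"rz":-0.066},{"dx":0.38,"dy":-0.92,"dz":0,"rx":0,"ry":0,"rz":-0.066},{"dx":0.38,"dy":-0.92,"dz":0,"rx":0,"ry":0,"rz":-0.066},{"dx":0.38,"dy":-0.92,"dz":0,"rx":0,"ry":0,"rz":-0.066},{"dx":0.38,"dy":-0.92,"dz":0,"rx":0,"ry":0,"rz":-0.066},{"dx":0.38,"dy":-0.92,"dz":0,"rx":0,"ry":0,"rz":-0.066},{"dx":0.38,"dy":-0.92,"dz":0,"rx":0,"ry":0,"rz":-0.066},{"dx":0.38,"dy":-0.92,"dz":0,"rx":0,"ry":0,"rz":-0.066},{"dx":0.38,"dy":-0.92,"dz":0,"rx":0,"ry":0,"rz":-0.066}]'

```text
t: 3.85
tcp_pos: [0.5305, -0.1164, 0.2312]
tool_rot: [0.66, 0.751, -0.0, -0.0]
force: [-0.0, 0.3, 0.0]
finger_gap: 0.121
gripper_force: 0.0
```

Request:
move_arm --targets '[{"dx":-0.01,"dy":0,"dz":-0.92,"rx":0,"ry":0,"rz":0.015},{"dx":-0.01,"dy":0,"dz":-0.92,"rx":0,"ry":0,"rz":0},{"dx":-0.01,"dy":0,"dz":-0.92,"rx":0,"ry":0,"rz":0},{"dx":-0.01,"dy":0,"dz":-0.92,"rx":0,"ry":0,"rz":0},{"dx":-0.01,"dy":0,"dz":-0.92,"rx":0,"ry":0,"rz":0},{"dx":-0.01,"dy":0,"dz":-0.92,"rx":0,"ry":0,"rz":0},{"dx":0,"dy":0,"dz":-0.92,"rx":0,"ry":0,"rz":0},{"dx":0,"dy":0,"dz":-0.9,"rx":0,"ry":0,"rz":0},{"dx":0,"dy":0,"dz":0,"rx":0,"ry":0,"rz":0},{"dx":0,"dy":0,"dz":0,"rx":0,"ry":0,"rz":0}]'

```text
t: 5.1
tcp_pos: [0.5291, -0.1156, 0.0482]
tool_rot: [0.656, 0.754, 0.0, 0.0]
force: [-0.4, 0.2, -0.1]
finger_gap: 0.12
gripper_force: 0.0
```

```bash
python3 - <<'E'
from station import cams
import cv2,numpy as np
a=cams.snapshot("top")[140:270,210:410,::-1];b=cams.snapshot("scene")[150:280,230:430,::-1]
cv2.imwrite("pics/down.png",cv2.resize(np.vstack([a,b]),None,fx=2.3,fy=2.3,interpolation=cv2.INTER_CUBIC))
E
```

```text
(no output)
```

View pics/down.png

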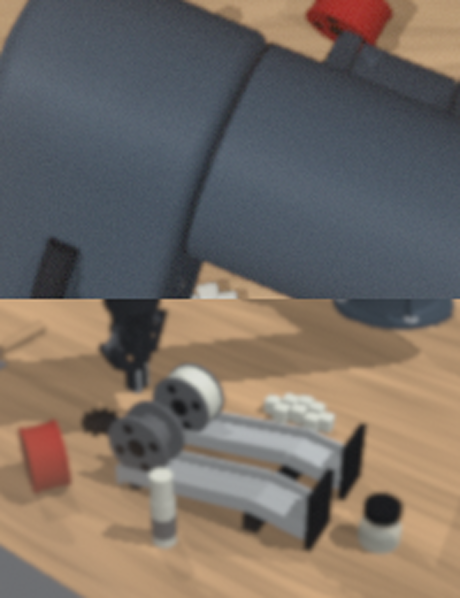

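The scene crop shows the fingertips at (137,375) standing behind the full spool at (185,395), clear of everything else. The arm hides the top view. I'll start the slow push uphill.

Request:
move_arm --targets '[{"dx":-0.033,"dy":0.24,"dz":0,"rx":0,"ry":0,"rz":0},{"dx":-0.033,"dy":0.24,"dz":0,"rx":0,"ry":0,"rz":0},{"dx":-0.033,"dy":0.24,"dz":0,"rx":0,"ry":0,"rz":0},{"dx":-0.033,"dy":0.24,"dz":0,"rx":0,"ry":0,"rz":0},{"dx":-0.02,"dy":0.14,"dz":0.01,"rx":0,"ry":0,"rz":0},{"dx":-0.02,"dy":0.14,"dz":0.01,"rx":0,"ry":0,"rz":0},{"dx":-0.033,"dy":0.24,"dz":0.03,"rx":0,"ry":0,"rz":0},{"dx":-0.033,"dy":0.24,"dz":0.03,"rx":0,"ry":0,"rz":0},{"dx":-0.033,"dy":0.24,"dz":0.03,"rx":0,"ry":0,"rz":0},{"dx":-0.033,"dy":0.24,"dz":0.03,"rx":0,"ry":0,"rz":0}]'

```text
t: 6.45
tcp_pos: [0.5208, -0.0596, 0.0514]
tool_rot: [0.656, 0.755, -0.0, -0.0]
force: [-0.3, -2.1, 1.0]
finger_gap: 0.12
gripper_force: 0.5
```

```bash
python3 - <<'E'
from station import cams
import cv2
b=cams.snapshot("scene")[150:280,230:430,::-1]
cv2.imwrite("pics/push1.png",cv2.resize(b,None,fx=3,fy=3,interpolation=cv2.INTER_CUBIC))
E
```

```text
(no output)
```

View pics/push1.png

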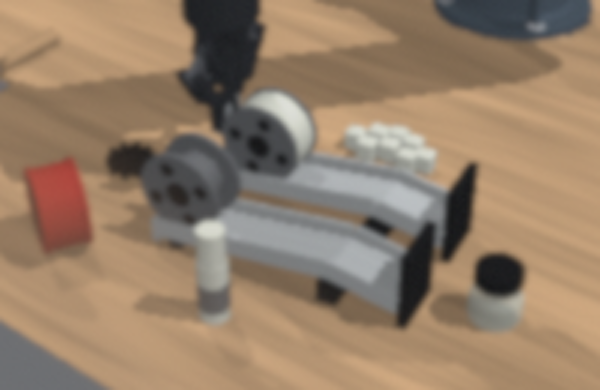

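Contact force is about 2 N, and the spool at (270,135) has moved up its lane ahead of the fingers. I'll continue.

Request:
move_arm --targets '[{"dx":-0.033,"dy":0.24,"dz":0.03,"rx":0,"ry":0,"rz":0},{"dx":-0.033,"dy":0.24,"dz":0.03,"rx":0,"ry":0,"rz":0},{"dx":-0.033,"dy":0.24,"dz":0.03,"rx":0,"ry":0,"rz":0},{"dx":-0.033,"dy":0.24,"dz":0.03,"rx":0,"ry":0,"rz":0},{"dx":-0.033,"dy":0.24,"dz":0.03,"rx":0,"ry":0,"rz":0},{"dx":-0.033,"dy":0.24,"dz":0.03,"rx":0,"ry":0,"rz":0},{"dx":-0.033,"dy":0.24,"dz":0.03,"rx":0,"ry":0,"rz":0},{"dx":-0.033,"dy":0.24,"dz":0.03,"rx":0,"ry":0,"rz":0},{"dx":-0.033,"dy":0.24,"dz":0.03,"rx":0,"ry":0,"rz":0},{"dx":-0.033,"dy":0.24,"dz":0.03,"rx":0,"ry":0,"rz":0}]'

```text
t: 7.75
tcp_pos: [0.5125, 0.0004, 0.0589]
tool_rot: [0.656, 0.755, -0.0, -0.0]
force: [0.2, -1.4, -0.2]
finger_gap: 0.123
gripper_force: 0.6
```

Request:
move_arm --targets '[{"dx":-0.033,"dy":0.24,"dz":0.03,"rx":0,"ry":0,"rz":0},{"dx":-0.033,"dy":0.24,"dz":0.03,"rx":0,"ry":0,"rz":0},{"dx":-0.033,"dy":0.24,"dz":0.03,"rx":0,"ry":0,"rz":0},{"dx":-0.033,"dy":0.24,"dz":0.03,"rx":0,"ry":0,"rz":0},{"dx":-0.033,"dy":0.24,"dz":0.03,"rx":0,"ry":0,"rz":0},{"dx":-0.033,"dy":0.24,"dz":0.03,"rx":0,"ry":0,"rz":0},{"dx":-0.028,"dy":0.2,"dz":0.025,"rx":0,"ry":0,"rz":0},{"dx":-0.022,"dy":0.16,"dz":0.02,"rx":0,"ry":0,"rz":0},{"dx":-0.017,"dy":0.12,"dz":0.015,"rx":0,"ry":0,"rz":0},{"dx":-0.017,"dy":0.12,"dz":0.015,"rx":0,"ry":0,"rz":0}]'

```text
t: 9.0
tcp_pos: [0.5056, 0.0511, 0.0652]
tool_rot: [0.656, 0.755, 0.0, 0.0]
force: [0.0, -1.2, 1.0]
finger_gap: 0.119
gripper_force: 0.6
```

Request:
move_arm --targets '[{"dx":-0.017,"dy":0.12,"dz":0.015,"rx":0,"ry":0,"rz":0},{"dx":-0.017,"dy":0.12,"dz":0.015,"rx":0,"ry":0,"rz":0},{"dx":-0.017,"dy":0.12,"dz":0.015,"rx":0,"ry":0,"rz":0},{"dx":-0.017,"dy":0.12,"dz":0.01,"rx":0,"ry":0,"rz":0},{"dx":-0.017,"dy":0.12,"dz":0,"rx":0,"ry":0,"rz":0},{"dx":-0.017,"dy":0.12,"dz":0,"rx":0,"ry":0,"rz":0},{"dx":-0.017,"dy":0.12,"dz":0,"rx":0,"ry":0,"rz":0},{"dx":-0.017,"dy":0.12,"dz":0,"rx":0,"ry":0,"rz":0},{"dx":-0.017,"dy":0.12,"dz":0,"rx":0,"ry":0,"rz":0},{"dx":-0.017,"dy":0.12,"dz":0,"rx":0,"ry":0,"rz":0}]'

```text
t: 10.25
tcp_pos: [0.5012, 0.0812, 0.0665]
tool_rot: [0.656, 0.755, -0.0, -0.0]
force: [0.2, 0.1, 0.4]
finger_gap: 0.122
gripper_force: 0.0
```

```bash
python3 - <<'E'
from station import cams,sensors
import cv2
b=cams.snapshot("scene")[150:280,230:430,::-1]
cv2.imwrite("pics/push2.png",cv2.resize(b,None,fx=3,fy=3,interpolation=cv2.INTER_CUBIC))
print(sensors.sense()["force"])
E
```

```text
[ 0.45508685  0.10548835 -0.48141653]
```

View pics/push2.png

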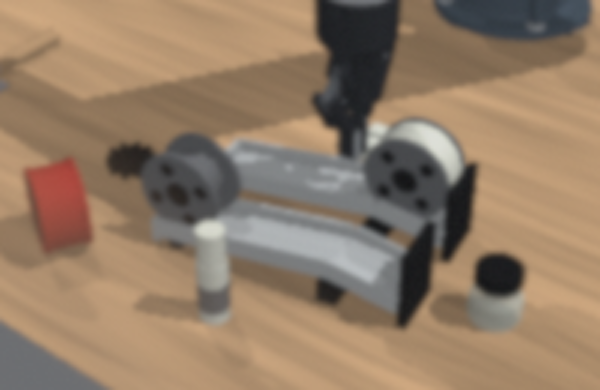

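The spool at (415,165) is over the crest and against the stop, and the fingers are free of it. I'll back off, lift and check.

Request:
move_arm --targets '[{"dx":0.055,"dy":-0.4,"dz":0,"rx":0,"ry":0,"rz":0},{"dx":0.055,"dy":-0.4,"dz":0,"rx":0,"ry":0,"rz":0},{"dx":0.055,"dy":-0.4,"dz":0.2,"rx":0,"ry":0,"rz":0},{"dx":0,"dy":0,"dz":0.9,"rx":0,"ry":0,"rz":0},{"dx":0,"dy":0,"dz":0.9,"rx":0,"ry":0,"rz":0},{"dx":0,"dy":0,"dz":0.9,"rx":0,"ry":0,"rz":0},{"dx":0,"dy":0,"dz":0.9,"rx":0,"ry":0,"rz":0},{"dx":0,"dy":0,"dz":0.9,"rx":0,"ry":0,"rz":0},{"dx":0,"dy":0,"dz":0.9,"rx":0,"ry":0,"rz":0},{"dx":0,"dy":0,"dz":0,"rx":0,"ry":0,"rz":0}]'

```text
t: 11.55
tcp_pos: [0.5067, 0.0502, 0.2083]
tool_rot: [0.657, 0.754, 0.001, 0.002]
force: [-1.0, 0.2, -0.1]
finger_gap: 0.121
gripper_force: 0.0
```

```bash
python3 - <<'E'
from h import *
from station import cams
b=np.ascontiguousarray(cv2.resize(cams.snapshot("scene")[:,:,::-1],None,fx=4,fy=4,interpolation=cv2.INTER_CUBIC))
p=np.load("p.npy");mm=cams.camera_model("scene");th=np.linspace(0,2*np.pi,60)
q=proj(mm,world(p,[[75+42*np.cos(t),28,74+42*np.sin(t)] for t in th]))
cv2.polylines(b,[np.int32(q*4+2)],True,(0,0,255),1)
cv2.imwrite("pics/end.png",b[640:1120,980:1680])
E
```

```text
(no output)
```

View pics/end.png

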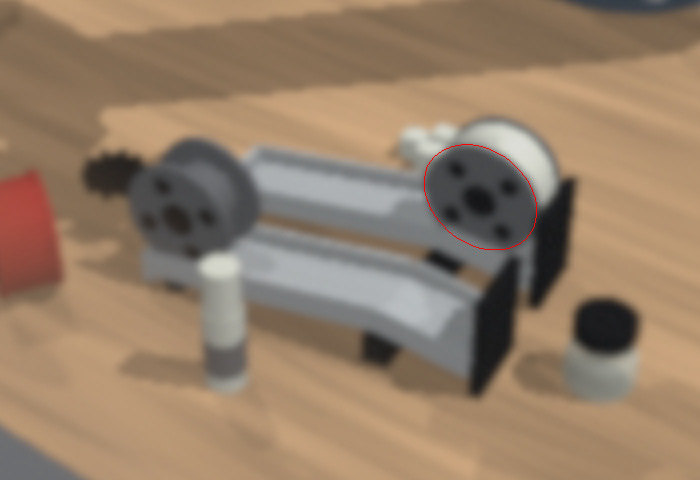

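The near flange of the full spool, around (480,197), matches the predicted seated outline. The empty spool at (190,195) and the other objects in view haven't moved, and the arm is clear.

```bash
python3 -c "
from station import order
print(order.sign_off())"
```

```text
the job is handed in; nothing more can be done
None
```

The full spool is over the crest and resting against the end stop, the empty spool and the other objects in view are where they were, and the job was handed in at about 11.6 s of the 38 s allowed.

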